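# Bring the day dial up to today

## Robot

A 6-joint arm with a two-finger parallel gripper is mounted at the origin on a cart in front of the work surface, level with it; the furniture and walls round the work are solid. World frame = base frame: x ahead of the robot, y to its left, z up, the work surface at z = 0. Lengths are in m, angles in rad, forces in N, time in s.
With the tool pointing down it reaches from about 0.25 to 0.8 m from the base axis. Payload 3.9 kg.
Tool frame: the origin (TCP) lies on the mounting face of the last link; the fingertips stand 173 mm ahead of it and the grasp point (between the pads) lies ahead of it (r.grasp_offset is the z of the grasp point in the tool frame, in m); z points along the fingers, y is the line along which they close (so a half turn about z gives the same grasp; the last joint's range is limited). The gripper opens to 85 mm and grips with 20 to 120 N. Pads are 22 mm wide; open, the fingers measure 114 mm over their backs; the gripper's body (76 mm by 85 mm) begins 54 mm behind the grasp point. The pads swing forward as they close: fully open they stand 13 mm farther back than shut.
Start: joints at [-1.257, 0.26, -0.138, 1.173, 0, 1.571], TCP at [0.162, -0.499, 0.405] pointing down, gripper open.
Joint ranges: [-2.78, 2.78], [-0.83, 1.72], [-1.28, 1.37], [-1.9, 2.12], [-1.57, 1.48], [-3.14, 3.14]. Speed limits (rad/s): [2.57, 2.57, 3.14, 3.14, 3.14, 3.14].

## Interface

Orientations are given as a unit quaternion [w, x, y, z].
In Python, from station import r gives the robot as it stands.
- The arm moves only by the tool send_rows, never from a script. Its argument "increments" is a list of rows, each a list of 3 entries, a list of its own where there are three numbers: the shift along the tool's x, y, z in units of 40 mm (1.0 is 40 mm), then the turn, a rotation vector about the tool's x, y, z in units of 5 degrees (1.0 is 5 degrees), then the finger opening in mm, from 0 to 85.4. A call has 1 to 20 rows; each row shifts and turns the commanded pose from where the row before left it, along the tool's axes as they then stand; what a row does not reach is not made up. A row lasts 1/8 s, in which the tool goes at most 62.5 mm and 10.7 degrees, less where a joint would pass 70% of its speed; a pose out of reach is approached as far as the arm can. A call is refused whole if a number of a shift passes 1 or a number of a turn 1, either way. A call with a gripper value outside its range is refused whole. The fingers move at their own pace and stop on an object; "grip_force" is the grip in N (left out, the last holds). Time passes only in rows, so rows that do not move let the fingers close. It gives the time, the measured TCP pose, the force, the opening and the grip force at its end, in the units of the state.
- r.observe(): the state, without advancing time (a new reading comes with each control period).
- r.read_camera(name): name is "scene" or "top" or "wrist"; returns the picture (420x560x3 uint8, red, green, blue); there is no depth.
- r.get_calibration(name): a dict with "fx", "fy", "cx", "cy" (pixels), "xyz" and "attitude" of the camera in the world; the wrist camera has in their place "T_tool_cam" (4x4, takes a point from camera to tool coordinates, whose origin is the TCP and whose axes are the flange's). Camera axes: x right, y down, z forward; pixel columns grow to the right and rows downward; lengths in m; the calibration is good to about 2 mm. The wrist camera is an equidistant fisheye: a pixel r from the principal point sees the ray r / f radians off the axis. A picture is of the moment at which its call begins: read the wrist's pose just before it. get_calibration takes no time and is no camera call.
- r.hand_in(): hands the job in; it is judged then, once.
The state is a dict: "time": time; "q": joint angles; "qd": joint speeds; "effort": joint torques, N m; "position": TCP position; "tcp_rot": TCP orientation; "contact_force": force on the tool from outside, world axes, zero at the start; "wrist_torque": the same for the moment, N m; "grip_width": finger opening in m; "grasp_force": force on a finger pad.
Only numpy, scipy, OpenCV 4.12 (cv2) and the standard library are available. Lean on these libraries where they do the work, as an engineer would, in place of code of your own. Each camera call takes 0.05 s, during which the arm holds its last target. There are 200 camera calls.

## Task

The day dial on the worktop is behind: with a fingertip, gently flick the edge of its black seven-lobed wheel anticlockwise (seen from above), one click at a time, letting it settle at each, until the red dot stands at the white pointer, and not past it. Do not pinch the wheel, and do not lift, tip or push the dial away from its place; leave the other things on the worktop as they are.

Things in the scene. Friction and masses are not known exactly. Their poses are not given: they have to be found in the camera images.
- day_dial: Day dial: low wooden stand with a black thumbwheel on an upright axis; loose, 0.93 kg, rubber feet. Origin on the axis at worktop height, z up, +x to the white pointer at the back, -x to the open front, which faces the robot within 25 deg. Base plate 16 mm high, x -33 to 75, y -75 to 75 mm; back wall (x 67 to 75) and side walls (|y| 66 to 75, x 13 to 73) rise to z 51 mm.
- wheel_top (a point): Centre of the wheel's top face, on the axis, z 42 mm (flat cap there to 45 mm). Wheel spans z 26 to 42 mm: hub of radius 36 mm with seven equal lobes 51.4 deg apart, each 8 mm wide with a rounded end 10 mm across centred at radius 56 mm, so the wheel reaches to radius 61 mm.
- wheel_front (a point): Point fixed to the stand, 56 mm in front (-x) of the axis, z 34 mm. In every click a gap between two lobes is here, their ends centred at dial x -50, y +24 and -24 mm, with 38 mm free between. Pushing the +y lobe towards -y (the robot's right) advances the wheel. Forward of dial x -33 mm there is nothing under the wheel.
- day_wheel (a joint): Wheel angle, rad, growing anticlockwise from above (front edge moves to the dial's -y). 0 = red dot at pointer. Spring detent every 0.8976 rad; starts at rest 2, 3 or 4 clicks short: -1.795, -2.693 or -3.590. Turns endlessly both ways. A lobe's end takes about 1 N; past half way the wheel snaps on into the next click by itself and stays.
- red_dot (a point): Centre of the red dot, 14 mm across, on top of one lobe, 45 mm from the axis, z 42 mm. The other lobes have dots of other colours (anticlockwise from red: yellow, green, white, blue, purple, grey).
- pointer_tip (a point): Tip of the white pointer on the middle of the stand's back wall, 59 mm from the axis, z 55 mm; its top is at z 57 mm.
- mug_1: Bystander, loose: white mug with a handle, 59 x 83 mm, 55 mm tall. Origin at the centre of its underside. Not to be moved.
- matchbox: Bystander, loose: small matchbox lying flat, 36 x 56 x 14 mm. Origin at the centre of its underside. Not to be moved.
- coffee_pod_0: Bystander, loose: white coffee pod with a dark red top, 51 mm across, 45 mm tall. Origin at the centre of its underside. Not to be moved.
- coffee_pod_1: Bystander, loose: white coffee pod with a blue top, 51 mm across, 45 mm tall. Origin at the centre of its underside. Not to be moved.
- candle_1: Bystander, loose: tea light with red wax, 38 mm across, 15 mm tall. Origin at the centre of its underside. Not to be moved.
- kitchen_timer: Bystander, loose: red and white kitchen timer, 66 mm across, 62 mm tall. Origin at the centre of its underside. Not to be moved.

How it is judged:
By the outcome, as a careful person would: the job done as asked, in the order asked, and still so for the second after the job is handed in, with the robot touching nothing.
It also fails if it takes over 48 s, if anything falls off the work surface, if the arm or the gripper's body presses on something with over 40 N, if the wrist force passes 120 N, or if a joint passes its speed limit or range.

## Working session

There is one attempt and no reset: what is moved stays moved. The work goes in short steps, Python scripts to look and compute and a tool call to move; the robot and the scene stay as the last step left them, time stands still between calls to the robot, and variables do not carry over. Pictures are saved under pics/ and viewed, at most 10 in all, crops included, and the job is handed in when it is done.

Besides the shell and the picture viewer there is one more tool, called after ">>>" as name([rows], argument=value, ...), one row to a line, values as JSON. send_rows: Moves the arm, as the interface text tells. Its arguments: {"type":"object","properties":{"increments":{"type":"array"},"grip_force":{"type":"number"}},"required":["increments"]}

```bash
mkdir -p pics; cat > h.py <<'E'
from station import r
import numpy as np, cv2
from scipy.spatial.transform import Rotation as R
def rot(q): return R.from_quat([q[1],q[2],q[3],q[0]]).as_matrix()
def pix2z(name,u,v,z):
    c=r.get_calibration(name); A=np.array(c["attitude"],float)
    M=A if A.shape==(3,3) else rot(A)
    d=M@np.array([(u-c["cx"])/c["fx"],(v-c["cy"])/c["fy"],1]); o=np.array(c["xyz"])
    return o+d*(z-o[2])/d[2]
def save(name,fn):
    im=cv2.cvtColor(r.read_camera(name),cv2.COLOR_RGB2BGR); cv2.imwrite("pics/"+fn,im); return im
E
python3 - <<'E'
from h import *
print(r.observe(), r.grasp_offset)
for n in("top","scene","wrist"): print(r.get_calibration(n))
save("top","top1.png"); save("scene","scene1.png")
E
```

```text
{'time': 0.0, 'q': array([-1.25701777e+00,  2.60691895e-01, -1.39382028e-01,  1.17271947e+00,
        1.86732645e-05,  1.57080463e+00]), 'qd': array([-0.00181023, -0.0008865 ,  0.00039878, -0.00095229, -0.0002097 ,
        0.00095512]), 'effort': array([ 5.45373714e-04, -4.05675137e+01,  2.53924835e+01,  1.87740294e-02,
        3.42947260e-05, -3.32253030e-06]), 'position': array([ 0.16193857, -0.49903316,  0.40385554]), 'tcp_rot': array([-9.87728291e-04,  9.87718258e-01,  1.56242263e-01, -1.46799533e-04]), 'contact_force': array([-0.31853838,  0.17512608, -0.51439827]), 'wrist_torque': array([0.00993534, 0.02775571, 0.01449027]), 'grasp_force': 0.0, 'grip_width': 0.08546932909070448} 0.1547
{'fx': 432.5181019366213, 'fy': 432.5181019366213, 'cx': 283.11964544690375, 'cy': 211.16688008223218, 'xyz': array([ 0.36365606, -0.04921745,  1.10930108]), 'attitude': array([-0.0753408 ,  0.71093273, -0.69643436,  0.06227032])}
{'fx': 484.7948692788555, 'fy': 484.7948692788555, 'cx': 280.8618660939718, 'cy': 205.01174943739147, 'xyz': array([-0.16634819,  0.66365513,  0.78927314]), 'attitude': array([ 0.17988389, -0.33422349,  0.82203699, -0.42448985])}
{'fx': 325.19226210127806, 'fy': 325.19226210127806, 'cx': 283.6646696967363, 'cy': 202.71148673440703, 'T_tool_cam': array([[-1.70573245e-03, -9.48794020e-01, -3.15890802e-01,
         8.16731093e-02],
       [ 9.99998442e-01, -1.76210159e-03, -1.07183690e-04,
         5.85291864e-04],
       [-4.54936439e-04, -3.15890492e-01,  9.48795547e-01,
         3.02203779e-02],
       [ 0.00000000e+00,  0.00000000e+00,  0.00000000e+00,
         1.00000000e+00]])}
```

View pics/top1.png

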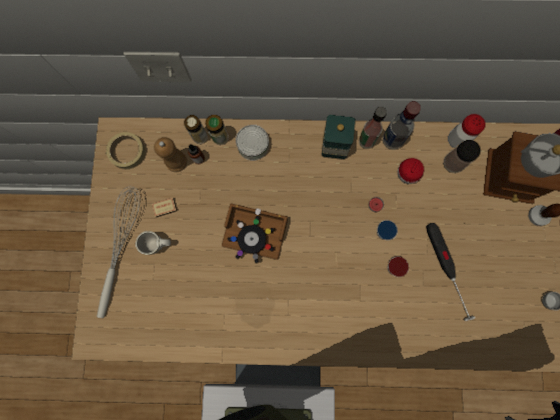

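View pics/scene1.png

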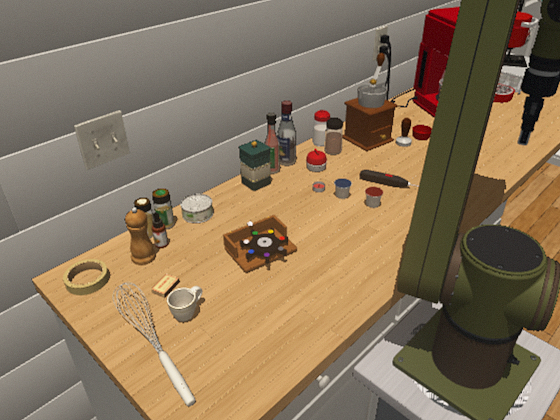

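```bash
python3 - <<'E'
from h import *
im=cv2.imread("pics/top1.png")[195:271,205:305]
cv2.imwrite("pics/crop1.png",cv2.resize(im,None,fx=7.9,fy=7.9,interpolation=cv2.INTER_CUBIC))
E
```

```text
(no output)
```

View pics/crop1.png

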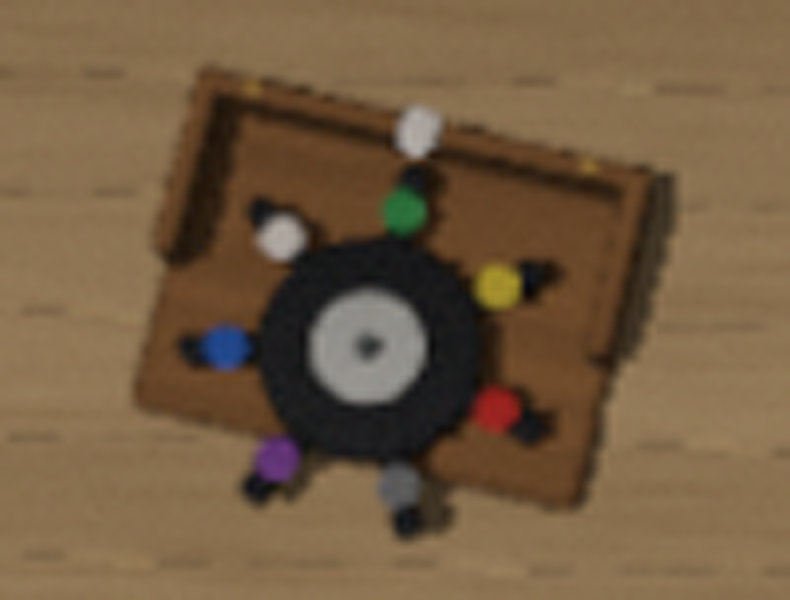

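```bash
cat > plan.py <<'E'
from h import *
def p(u,v,z): return pix2z("top",204.5+(u+.5)/7.9,194.5+(v+.5)/7.9,z)[:2]
c=p(369,346,.045); pt=p(418,130,.057)
corn=[p(205,70,.051),p(650,170,.051),p(575,508,.016),p(138,405,.016)]
if __name__=="__main__":
    print("c",c,"pt",pt,pt-c,np.degrees(np.arctan2(*(pt-c)[::-1])))
    for k in corn: print(k)
    ed=corn[0]-corn[1]; print("yaw back",np.degrees(np.arctan2(ed[1],ed[0]))-90,np.linalg.norm(ed))
    ed=corn[3]-corn[2]; print("yaw front",np.degrees(np.arctan2(ed[1],ed[0]))-90,np.linalg.norm(ed))
    th=np.arctan2(*(pt-c)[::-1]); 
    L=np.array([[75,75],[75,-75],[-33,-75],[-33,75]])/1e3
    A=np.array(corn); Lc=L-L.mean(0); Ac=A-A.mean(0)
    U,S,V=np.linalg.svd(Lc.T@Ac); Q=V.T@U.T; yaw=np.arctan2(Q[1,0],Q[0,0]); o=A.mean(0)-Q@L.mean(0)
    print("fit yaw",np.degrees(yaw),"origin",o)
    for n,d in(("entry",(-60,44)),("end",(-60,0)),("out",(-100,44))): print(n,(o+c)/2+Q@(np.array(d)/1e3))
    s=r.observe(); print(rot(s["tcp_rot"]).round(3),s["position"])
E
python3 plan.py
```

```text
c [0.50333706 0.05038571] pt [0.57038762 0.03633892] [ 0.06705056 -0.01404679] -11.832090568141783
[0.5896951  0.10517952]
[ 0.56011465 -0.03675745]
[ 0.45640751 -0.01465578]
[0.48654273 0.12683832]
yaw back -11.772253872431165 0.1449865814206296
yaw front -12.023134493979398 0.1446675898881808
fit yaw -11.913774866618509 origin [0.50264235 0.04948638]
entry [0.45336548 0.10537462]
end [0.44428214 0.06232241]
out [0.4142271 0.1136322]
[[ 0.951  0.309 -0.001]
 [ 0.309 -0.951  0.002]
 [-0.    -0.002 -1.   ]] [ 0.16195428 -0.49908462  0.40395689]
```

>>> send_rows([
  [[0,0,0],[0,0,-1],0],
  [[0,0,0],[0,0,-1],0],
  [[0,0,0],[0,0,-1],0],
  [[0,0,0],[0,0,-1],0],
  [[0,0,0],[0,0,-1],0],
  [[0,0,0],[0,0,-1],0],
  [[0,0,0],[0,0,-1],0],
  [[0,0,0],[0,0,-1],0],
  [[0,0,0],[0,0,-1],0],
  [[0,0,0],[0,0,-1],0],
  [[0,0,0],[0,0,-1],0],
  [[0,0,0],[0,0,-1],0],
], grip_force=20)

```text
time: 1.6
position: [0.162, -0.4992, 0.4042]
tcp_rot: [-0.001, 0.776, 0.63, 0.0]
contact_force: [0.0, -0.1, 0.0]
grip_width: 0.0001
grasp_force: 0.0
```

>>> send_rows([
  [[0.5,0.09,0],[0,0,0],0],
  [[0.95,0.18,0],[0,0,0],0],
  [[0.95,0.18,0],[0,0,0],0],
  [[0.95,0.18,0],[0,0,0],0],
  [[0.95,0.18,0],[0,0,0],0],
  [[0.95,0.18,0],[0,0,0],0],
  [[0.95,0.18,0],[0,0,0],0],
  [[0.95,0.18,0],[0,0,0],0],
  [[0.95,0.18,0],[0,0,0],0],
  [[0.95,0.18,0],[0,0,0],0],
  [[0.95,0.18,0],[0,0,0],0],
  [[0.95,0.18,0],[0,0,0],0],
  [[0.95,0.18,0],[0,0,0],0],
  [[0.95,0.18,0],[0,0,0],0],
  [[0.95,0.18,0],[0,0,0],0],
  [[0.95,0.18,0],[0,0,0],0],
  [[0.95,0.18,0],[0,0,0],0],
  [[0.5,0.09,0],[0,0,0],0],
  [[0,0,0],[0,0,0],0],
])

```text
time: 3.98
position: [0.4161, 0.1102, 0.4043]
tcp_rot: [-0.0, 0.777, 0.63, -0.0]
contact_force: [-0.9, -0.2, -0.0]
grip_width: 0.0001
grasp_force: 0.0
```

```bash
cat >> h.py <<'E'
def dial():
    s=r.observe(); M=rot(s["tcp_rot"]); a=np.radians(-11.9); o=np.array([.503,.0499])
    D=np.array([[np.cos(a),np.sin(a)],[-np.sin(a),np.cos(a)]])
    tip=s["position"]+.173*M[:,2]
    print("t",s["time"],"tip dial mm",(D@(tip[:2]-o)*1e3).round(1),"z",round(tip[2]*1e3,1),"toolx az",np.degrees(np.arctan2(M[1,0],M[0,0])).round(1),"z",M[:,2].round(3),"F",s["contact_force"].round(1),s["grip_width"])
E
python3 - <<'E'
from h import *
dial(); save("wrist","w1.png")
E
```

```text
t 3.975 tip dial mm [-97.6  41. ] z 231.3 toolx az 78.1 z [-0.001 -0.    -1.   ] F [-0.9 -0.2 -0. ] 7.748134641303302e-05
```

View pics/w1.png

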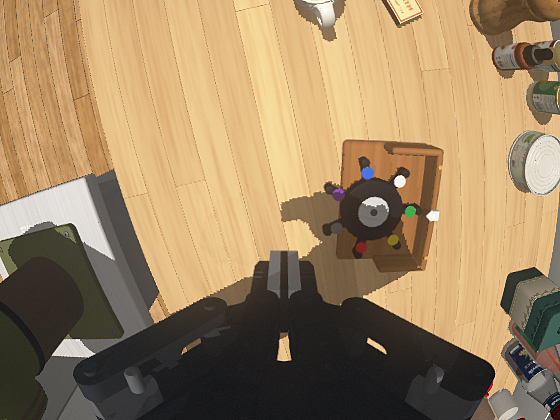

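```bash
python3 - <<'E'
from h import *
dial()
c=r.get_calibration("wrist"); s=r.observe(); T=np.eye(4);T[:3,:3]=rot(s["tcp_rot"]);T[:3,3]=s["position"]; C=T@c["T_tool_cam"]
def w(u,v,z):
    x,y=u-c["cx"],v-c["cy"]; q=np.hypot(x,y); a=q/c["fx"]
    d=C[:3,:3]@np.array([np.sin(a)*x/q,np.sin(a)*y/q,np.cos(a)]); o=C[:3,3]; return (o+d*(z-o[2])/d[2])[:2]
print(w(373.5,212,.045),w(433,216,.057))
# fingertip extents
Ci=np.linalg.inv(c["T_tool_cam"])
for u,v in((270,251),(300,251)):
    x,y=u-c["cx"],v-c["cy"]; q=np.hypot(x,y); a=q/c["fx"]
    d=c["T_tool_cam"][:3,:3]@np.array([np.sin(a)*x/q,np.sin(a)*y/q,np.cos(a)]); o=c["T_tool_cam"][:3,3]; print("tip",o+d*(.173-o[2])/d[2])
E
```

```text
t 4.025 tip dial mm [-97.8  40.1] z 231.4 toolx az 78.0 z [-0.001 -0.001 -1.   ] F [-1.1 -0.3  0. ] -1.5240607806984257e-05
[0.50471958 0.04965173] [0.57145066 0.03451779]
tip [ 0.00830225 -0.00599596  0.173     ]
tip [0.00827491 0.00873343 0.173     ]
```

>>> send_rows([
  [[0.1,0,0.4],[0,0,0],0],
  [[0,0,0.8],[0,0,0],0],
  [[0,0,0.9],[0,0,0],0],
  [[0,0,0.9],[0,0,0],0],
  [[0,0,0.9],[0,0,0],0],
  [[0,0,0.7],[0,0,0],0],
  [[0,0,0.4],[0,0,0],0],
  [[0,0,0],[0,0,0],0],
  [[0,0,0],[0,0,0],0],
])

```text
time: 5.15
position: [0.4175, 0.1124, 0.2054]
tcp_rot: [0.0, 0.778, 0.629, 0.0]
contact_force: [0.4, -0.2, -0.4]
grip_width: -0.0002
grasp_force: 0.0
```

```bash
python3 -c "
from h import *
dial()"
```

```text
t 5.15 tip dial mm [-96.4  43.6] z 32.4 toolx az 77.9 z [ 0.001  0.    -1.   ] F [ 0.4 -0.2 -0.4] -0.0002164090565563652
```

>>> send_rows([
  [[0,0.3,0],[0,0,0],0],
  [[0,0.3,0],[0,0,0],0],
  [[0,0.3,0],[0,0,0],0],
  [[0,0.2,0],[0,0,0],0],
  [[0,0,0],[0,0,0],0],
  [[0,0,0],[0,0,0],0],
])

```text
time: 5.9
position: [0.4602, 0.1036, 0.2045]
tcp_rot: [-0.0, 0.777, 0.629, -0.0]
contact_force: [0.3, -0.3, -0.2]
grip_width: 0.0002
grasp_force: 0.0
```

```bash
python3 - <<'E'
from h import *
dial()
im=save("wrist","w2.png")[100:370,200:560]; cv2.imwrite("pics/w2c.png",cv2.resize(im,None,fx=2.2,fy=2.2))
E
```

```text
t 5.9 tip dial mm [-53.2  43.7] z 31.5 toolx az 78.0 z [-0.001 -0.    -1.   ] F [ 0.3 -0.3 -0.2] 0.00023654088950569272
```

View pics/w2c.png

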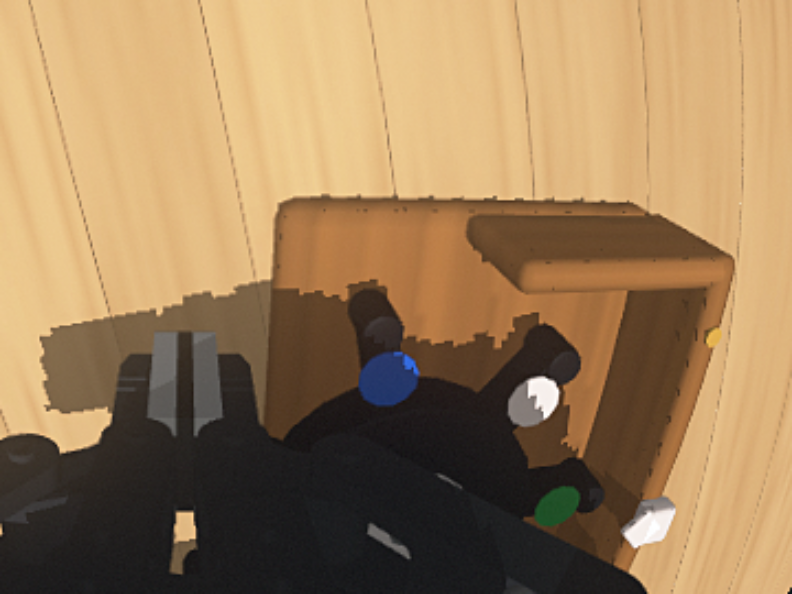

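The picture shows the finger free at (185,380) in the crop. Green is still by the pointer and blue is clear of the finger. Now the first sweep.

>>> send_rows([
  [[-0.12,0,0],[0,0,0],0],
  [[-0.12,0,0],[0,0,0],0],
  [[-0.12,0,0],[0,0,0],0],
  [[-0.12,0,0],[0,0,0],0],
  [[-0.12,0,0],[0,0,0],0],
  [[-0.12,0,0],[0,0,0],0],
  [[-0.12,0,0],[0,0,0],0],
  [[-0.12,0,0],[0,0,0],0],
  [[-0.1,0,0],[0,0,0],0],
  [[0,0,0],[0,0,0],0],
  [[0,0,0],[0,0,0],0],
  [[0,0,0],[0,0,0],0],
  [[0,0,0],[0,0,0],0],
])

```text
time: 7.58
position: [0.4518, 0.0624, 0.2047]
tcp_rot: [0.0, 0.777, 0.629, 0.0]
contact_force: [0.2, 0.5, -0.2]
grip_width: -0.0003
grasp_force: 0.0
```

```bash
python3 - <<'E'
from h import *
dial()
a=save("top","t2.png")[195:271,205:305]; b=save("wrist","w3.png")
a=cv2.resize(a,None,fx=3.9,fy=3.9,interpolation=cv2.INTER_CUBIC); b=cv2.resize(b,(395,296))
cv2.imwrite("pics/j2.png",np.hstack([a[:296],b[:296]]))
E
```

```text
t 7.575 tip dial mm [-52.7   1.6] z 31.7 toolx az 78.0 z [ 0. -0. -1.] F [ 0.2  0.5 -0.2] -0.0002692874458600806
```

View pics/j2.png

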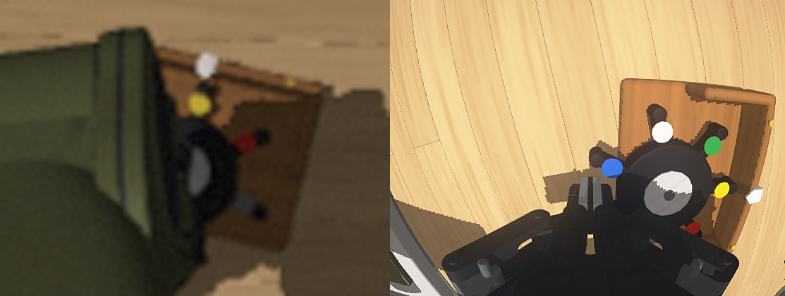

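One click is done: yellow is at the pointer (206,65 → 200,103 in the left half), and the stand hasn't moved. Next I back out, return to the left and go in again.

>>> send_rows([
  [[0,-0.3,0],[0,0,0],0],
  [[0,-0.4,0],[0,0,0],0],
  [[0,-0.4,0],[0,0,0],0],
  [[0,0,0],[0,0,0],0],
  [[0.4,0,0],[0,0,0],0],
  [[0.4,0,0],[0,0,0],0],
  [[0.26,0,0],[0,0,0],0],
  [[0,0,0],[0,0,0],0],
  [[0,0,0],[0,0,0],0],
])

```text
time: 8.8
position: [0.4174, 0.1129, 0.2045]
tcp_rot: [0.0, 0.777, 0.629, -0.0]
contact_force: [-0.2, 0.1, 1.1]
grip_width: 0.0001
grasp_force: 0.0
```

```bash
python3 -c "
from h import *
dial()"
```

```text
t 8.8 tip dial mm [-96.8  43.9] z 31.5 toolx az 78.0 z [-0.001 -0.001 -1.   ] F [-0.2  0.1  1.1] 8.5693753998324e-05
```

>>> send_rows([
  [[0,0.3,0],[0,0,0],0],
  [[0,0.3,0],[0,0,0],0],
  [[0,0.3,0],[0,0,0],0],
  [[0,0.2,0],[0,0,0],0],
  [[0,0,0],[0,0,0],0],
  [[0,0,0],[0,0,0],0],
])

```text
time: 9.55
position: [0.4602, 0.1036, 0.2045]
tcp_rot: [-0.0, 0.777, 0.629, -0.0]
contact_force: [-0.2, -0.2, 0.2]
grip_width: 0.0002
grasp_force: 0.0
```

>>> send_rows([
  [[-0.12,0,0],[0,0,0],0],
  [[-0.12,0,0],[0,0,0],0],
  [[-0.12,0,0],[0,0,0],0],
  [[-0.12,0,0],[0,0,0],0],
  [[-0.12,0,0],[0,0,0],0],
  [[-0.12,0,0],[0,0,0],0],
  [[-0.12,0,0],[0,0,0],0],
  [[-0.12,0,0],[0,0,0],0],
  [[-0.1,0,0],[0,0,0],0],
  [[0,0,0],[0,0,0],0],
  [[0,0,0],[0,0,0],0],
  [[0,0,0],[0,0,0],0],
  [[0,0,0],[0,0,0],0],
])

```text
time: 11.18
position: [0.4518, 0.0623, 0.2047]
tcp_rot: [-0.0, 0.777, 0.629, 0.0]
contact_force: [0.1, -0.1, -0.3]
grip_width: -0.0001
grasp_force: 0.0
```

>>> send_rows([
  [[0,-0.3,0],[0,0,0],0],
  [[0,-0.4,0],[0,0,0],0],
  [[0,-0.4,0],[0,0,0],0],
  [[0,-0.2,-0.4],[0,0,0],0],
  [[0,0,-0.8],[0,0,0],0],
  [[0,0,-0.8],[0,0,0],0],
  [[-0.5,-0.3,-0.5],[0,0,0],0],
  [[-0.9,-0.3,0],[0,0,0],0],
  [[-0.9,-0.3,0],[0,0,0],0],
  [[-0.9,-0.3,0],[0,0,0],0],
  [[-0.9,0,0],[0,0,0],0],
  [[-0.9,0,0],[0,0,0],0],
  [[-0.4,0,0],[0,0,0],0],
  [[0,0,0],[0,0,0],0],
  [[0,0,0],[0,0,0],0],
])

```text
time: 13.05
position: [0.3084, -0.1275, 0.3045]
tcp_rot: [-0.0, 0.777, 0.629, 0.0]
contact_force: [0.4, 0.0, 0.1]
grip_width: -0.0002
grasp_force: 0.0
```

```bash
python3 - <<'E'
from h import *
dial()
a=save("top","t3.png")[195:271,205:305]
cv2.imwrite("pics/j3.png",cv2.resize(a,None,fx=7.9,fy=7.9,interpolation=cv2.INTER_CUBIC))
E
```

```text
t 13.05 tip dial mm [-153.9 -213.6] z 131.5 toolx az 78.0 z [-0.     0.001 -1.   ] F [0.4 0.  0.1] -0.00016384421534968002
```

View pics/j3.png

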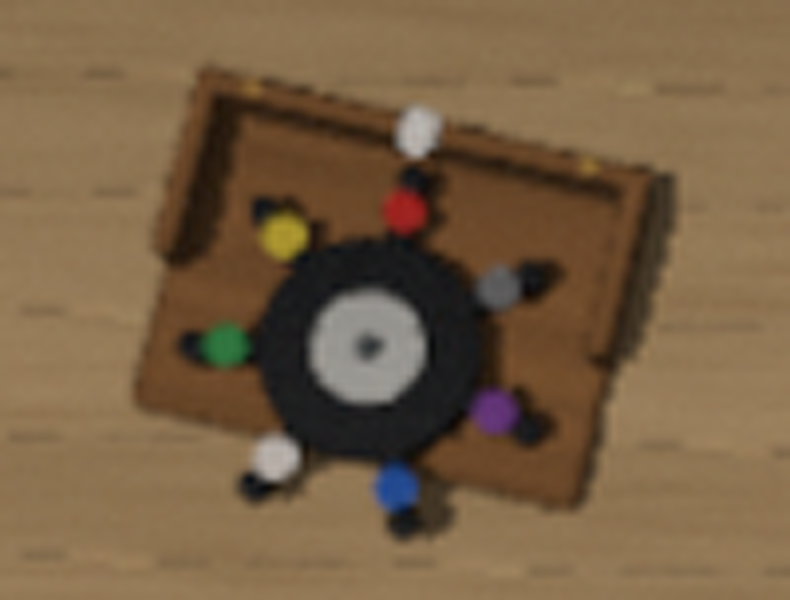

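Red (405,212) stands at the pointer (418,130), the stand is where it started, and the arm is clear.

```bash
python3 -c "
from station import r
print(r.hand_in())"
```

```text
the job is handed in; nothing more can be done
None
```

The day dial is advanced two clicks, with the red dot at the white pointer and the stand where it was; the arm was clear of everything, and I handed the job in at about 13 s.

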